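Seat a chainwheel on a jackshaft's drive pins

ROBOT

A 6-joint arm with a two-finger parallel gripper is mounted at the origin on the work surface. World frame = base frame: x ahead of the robot, y to its left, z up, the work surface at z = 0. Lengths are in m, angles in rad, forces in N, time in s.
With the tool pointing down it reaches from about 0.375 to 0.975 m from the base axis. Payload 3.8 kg.
Tool frame: the origin (TCP) lies midway between the tips of the shut fingers; the grasp point (between the pads) lies 19 mm behind it (ctrl.hold_point_z is the distance from the TCP to the grasp point, in m); z points along the fingers, y is the line along which they close (so a half turn about z gives the same grasp; the last joint's range is limited). The gripper opens to 88 mm and grips with 3 to 60 N. Pads are 18 mm wide; open, the fingers measure 123 mm over their backs; the gripper's body (75 mm by 187 mm) begins 45 mm behind the grasp point.
Start: joints at [1.29, 0.264, 1.604, -0, 1.274, -0.037], TCP at [0.163, 0.655, 0.239] pointing down, gripper open.
Joint ranges: [-2.63, 2.63], [-0.94, 2.18], [0.31, 2.57], [-1.31, 4.45], [0, 2.66], [-2.55, 2.55]. Speed limits (rad/s): [2.57, 2.57, 3.14, 3.14, 3.14, 3.14].

INTERFACE

Orientations are given as a unit quaternion [x, y, z, w].
In Python, from plant import ctrl gives the robot as it stands.
- The arm moves only by the shell command python3 shift.py, which reads ROWS from standard input. ROWS is a JSON list of rows, 1 to 12 of them, each an object with the fields xyz (a list: dx, dy, dz in m), rotvec (a list: a rotation vector rx, ry, rz in rad), finger_gap (the finger opening in m); a field left out counts as zero (the opening has to be given); each row is the pose to reach, as a shift and turn from the pose commanded when the command began, along the tool's axes at that moment; what a row does not reach only later rows make up. A row lasts 1/12 s, in which the tool goes at most 0.0417 m and 0.125 rad, less where a joint would pass 70% of its speed; a pose out of reach is approached as far as the arm can. The fingers move at their own pace and stop on an object; the grip force is fixed at half the most. Time passes only in rows, so rows that do not move let the fingers close. It prints the time, the measured TCP pose, the force, the opening and the grip force at its end. Input that does not fit is refused with a message, and nothing moves.
- ctrl.get_obs(): the state, without advancing time (a new reading comes with each control period).
- ctrl.camera(name): name is "scene" or "side" or "wrist"; returns the picture (400x640x3 uint8, red, green, blue); there is no depth.
- ctrl.get_calibration(name): a dict with "fx", "fy", "cx", "cy" (pixels), "R" (3x3) and "t" (3): a world point X has camera coordinates R X + t; the wrist camera has in their place "hand_eye" (4x4, takes a point from camera to tool coordinates, whose origin is the TCP and whose axes are the flange's). Camera axes: x right, y down, z forward; pixel columns grow to the right and rows downward; lengths in m; the calibration is good to about 2 mm. A picture is of the moment at which its call begins: read the wrist's pose just before it. get_calibration takes no time and is no camera call.
- ctrl.sign_off(): hands the job in; it is judged then, once.
The state is a dict: "t": time; "q": joint angles; "qd": joint speeds; "joint_torque": joint torques, N m; "position": TCP position; "orientation": TCP orientation; "force": force on the tool from outside, world axes, zero at the start; "torque": the same for the moment, N m; "finger_gap": finger opening in m; "grasp_force": force on a finger pad.
Only numpy, scipy, OpenCV 4.12 (cv2) and the standard library are available. Lean on these libraries where they do the work, as an engineer would, in place of code of your own. Each camera call takes 0.05 s, during which the arm holds its last target. There are 200 camera calls.

TASK

A chainwheel has been slipped over the spigot of a cargo-trike jackshaft that stands clamped in the bench vice, but it is still riding on top of the three drive pins, which are hidden under its hub. Without lifting it off the spigot and without forcing it, nudge it slowly round, feeling for the pins, until its holes drop over them and it lies flush on the flange, then let go of it. Leave the other tools on the bench where they are.

Things in the scene. Friction and masses are not known exactly. Their poses are not given: they have to be found in the camera images.
- seat (a point): Centre of the jackshaft's flange, 185 mm above the bench; z up, x and y as the vice's. The shaft stands fixed in the vice; its level flange is 74 mm across, 10 mm thick, its top at this point's height. A spigot 24 mm across and 23 mm tall stands on it. Round the spigot, 120 degrees apart, 28 mm from the axis, stand three fixed drive pins, 9 mm across, 7 mm tall, tops bevelled, turned to any angle.
- vice: Green bench vice, fixed. Origin: on the bench straight below the shaft's axis. The jaw tops are 134 mm above the bench, 51 mm below the seat, with only the shaft and flange above them; it reaches 100 mm to x and -x, 105 mm to y and 165 mm to -y (its screw handle).
- chainwheel: Loose aluminium chainwheel, 48 teeth, 200 mm across, 6 mm thick (teeth 3 mm), 0.2 to 0.35 kg. Origin: centre of its underside; z: its axis, up. Bore 25.5 mm, on the spigot. Solid hub 80 mm across. Three arms 22 mm wide, the first along +x, then every 120 degrees. Rim from 78 to 100 mm from the axis. The three open windows between hub, arms and rim are 38 mm wide and over 90 mm long.
- drive_hole (a point): Centre, at the underside, of one of the chainwheel's three drive holes, 12 mm across, 28 mm from the axis, each in line with an arm (this one on its +x). The wheel starts level on the pins, 7 mm above the seat, 20 degrees or more from dropping; at most 100 degrees of turn either way is needed. It turns easily. Turned slowly, it drops by its own weight and then turns only a few degrees more.
- spray_can: Bystander: black spray can, 54 mm across, 190 mm tall, standing on the bench. Origin: centre of its underside.
- hammer: Bystander: hammer with a wooden handle, 260 mm long, lying on the bench.
- spanner: Bystander: steel spanner, 180 mm long, lying on the bench.

How it is judged:
By the outcome, as a careful person would: the job done as asked, in the order asked, and still so for the second after the job is handed in, with the robot touching nothing.
It also fails if it takes over 40 s, if anything falls off the work surface, if the arm or the gripper's body presses on something with over 40 N, if the wrist force passes 120 N, or if a joint passes its speed limit or range.

## Working session

There is one attempt and no reset: what is moved stays moved. The work goes in short steps, Python scripts to look and compute and a shell command to move; the robot and the scene stay as the last step left them, time stands still between calls to the robot, and variables do not carry over. Pictures are saved under pics/ and viewed, at most 10 in all, crops included, and the job is handed in when it is done.

```bash
mkdir -p pics; ls; python3 - <<'E'
from plant import ctrl
import cv2,numpy as np
o=ctrl.get_obs();print(o)
ims=[ctrl.camera(n) for n in("scene","side","wrist")]
for n,i in zip(("scene","side","wrist"),ims): cv2.imwrite(f"pics/{n}0.png",i[:,:,::-1]); print(n,ctrl.get_calibration(n))
E
```

```text
pics
plant.py
shift.py
{'t': 0.0, 'q': array([ 1.29007494e+00,  2.64726265e-01,  1.60533011e+00,  7.64416086e-07,
        1.27367790e+00, -3.69048875e-02]), 'qd': array([ 3.00049138e-04, -1.35322309e-03,  1.38295162e-03, -1.50933846e-03,
        5.03771738e-06, -2.80643973e-04]), 'joint_torque': array([ 7.36668198e-05, -5.02118003e+01, -3.56870055e+01,  7.31369038e-02,
        2.93395319e-02, -1.84151831e-04]), 'position': array([0.16276549, 0.65437704, 0.23742981]), 'orientation': array([ 1.21606559e-01,  9.92577805e-01, -1.05727820e-03, -1.69705706e-04]), 'force': array([-0.23426019, -0.12418743, -0.85789938]), 'torque': array([-0.02738325, -0.01357283,  0.01525589]), 'grasp_force': 0.0, 'finger_gap': 0.08791668262034062}
scene {'fx': 425.38293028700167, 'fy': 425.38293028700167, 'cx': 318.6976631810029, 'cy': 202.1699463952052, 'R': array([[-0.80685993,  0.59073825, -0.00231973],
       [ 0.40874225,  0.55543697, -0.72416817],
       [-0.42650537, -0.58525045, -0.68961951]]), 't': array([ 0.38324409, -0.07828684,  1.6533227 ])}
side {'fx': 369.571591233981, 'fy': 369.571591233981, 'cx': 318.8934823163239, 'cy': 203.48489259036972, 'R': array([[ 0.78829632, -0.61524738,  0.00771803],
       [-0.46363199, -0.60218964, -0.64993308],
       [ 0.40451735,  0.50876153, -0.75995225]]), 't': array([-0.38295486,  0.29612278,  1.10908188])}
wrist {'fx': 358.8564677906363, 'fy': 358.8564677906363, 'cx': 314.6183168021883, 'cy': 194.14183344067447, 'hand_eye': array([[-1.17527757e-03, -9.51982394e-01, -3.06150518e-01,
         8.05326594e-02],
       [ 9.99999231e-01, -1.24016982e-03,  1.74527541e-05,
         1.35927290e-03],
       [-3.96293347e-04, -3.06150262e-01,  9.51983120e-01,
        -1.44885097e-01],
       [ 0.00000000e+00,  0.00000000e+00,  0.00000000e+00,
         1.00000000e+00]])}
```

View pics/scene0.png

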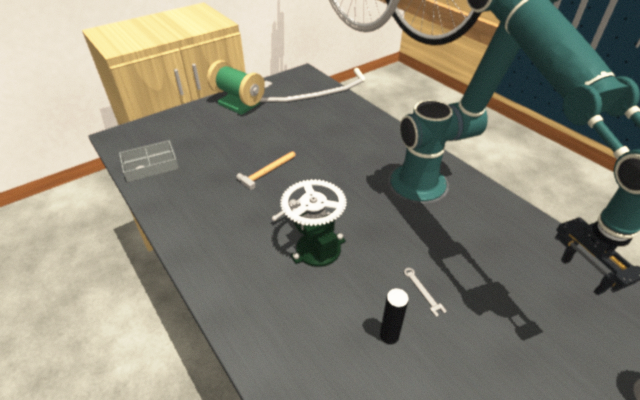

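View pics/side0.png

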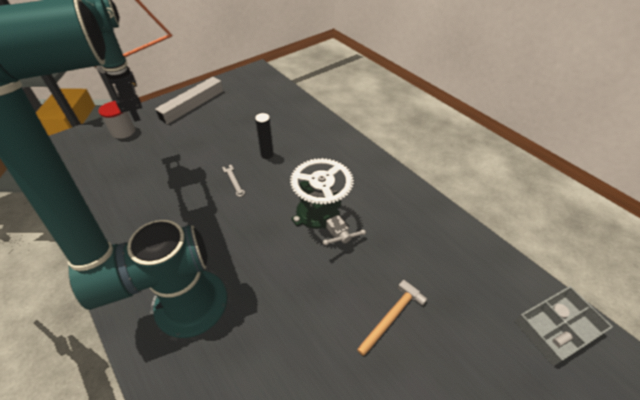

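The scene camera shows the chainwheel at about (313,203), the can at (395,315), the spanner at (425,290) and the hammer at (265,170). The side camera shows the wheel at about (322,181) and the can at (264,135). Next I'll triangulate the wheel and segment its windows.

```bash
cat > h.py <<'E'
import numpy as np,cv2
from plant import ctrl
from scipy.spatial.transform import Rotation as Ro
def cam(n,o=None):
    c=ctrl.get_calibration(n);K=(c["fx"],c["fy"],c["cx"],c["cy"])
    if n!="wrist": R=np.array(c["R"]);return K,R.T,-R.T@c["t"]
    H=np.array(c["hand_eye"]);W=Ro.from_quat(o["orientation"]).as_matrix()
    return K,W@H[:3,:3],W@H[:3,3]+o["position"]
def ray(C,p):
    K,R,c=C;d=R@np.array([(p[0]-K[2])/K[0],(p[1]-K[3])/K[1],1]);return c,d/np.linalg.norm(d)
def plane(C,p,z):
    c,d=ray(C,p);return c+d*(z-c[2])/d[2]
def tri(rs):
    A=sum(np.eye(3)-np.outer(d,d) for c,d in rs);b=sum((np.eye(3)-np.outer(d,d))@c for c,d in rs)
    return np.linalg.solve(A,b)
def wheel(im,box,thr=150):
    x0,y0,x1,y1=box;hsv=cv2.cvtColor(im[y0:y1,x0:x1],cv2.COLOR_RGB2HSV)
    m=((hsv[...,2]>thr)&(hsv[...,1]<70)).astype(np.uint8)
    cs,hi=cv2.findContours(m,cv2.RETR_CCOMP,cv2.CHAIN_APPROX_NONE)
    k=max((i for i in range(len(cs)) if hi[0][i][3]<0),key=lambda i:cv2.contourArea(cs[i]))
    off=np.array([x0,y0]);hull=cv2.convexHull(cs[k])
    holes=[(cs[i].reshape(-1,2)+off) for i in range(len(cs)) if hi[0][i][3]==k and cv2.contourArea(cs[i])>25]
    return cs[k].reshape(-1,2)+off,hull.reshape(-1,2)+off,holes
def fitcirc(C,hull,z):
    P=np.array([plane(C,p,z)[:2] for p in hull]);A=np.c_[2*P,np.ones(len(P))]
    s=np.linalg.lstsq(A,(P**2).sum(1),rcond=None)[0];return s[:2],np.sqrt(s[2]+s[:2]@s[:2])
E
python3 - <<'E'
from h import *
B={"scene":(270,170,357,238),"side":(283,150,360,208)}
el={}
for n in B:
    im=cv2.imread(f"pics/{n}0.png")[:,:,::-1].copy();C=cam(n)
    c,h,ho=wheel(im,B[n]);e=cv2.fitEllipse(h);print(n,e,[len(x) for x in ho]);el[n]=ray(C,e[0])
    for z in(.195,):
        q,r=fitcirc(C,h,z);print(' circ',z,q,r)
        for w in ho:
            M=cv2.moments(w.reshape(-1,1,2));g=plane(C,(M['m10']/M['m00'],M['m01']/M['m00']),z)[:2]-q
            print('  win',M['m00'],np.linalg.norm(g),np.degrees(np.arctan2(g[1],g[0])))
print(tri(list(el.values())))
C=cam("scene");S=cam("side")
print('can',plane(C,(397,298),.19),plane(S,(263,118),.19))
print('spanner',plane(C,(408,270),0),plane(C,(440,312),0),'hammer',plane(C,(293,155),0),plane(C,(245,182),0))
im=cv2.imread("pics/scene0.png")[160:260,260:370];a=cv2.resize(im,(550,500),interpolation=cv2.INTER_CUBIC)
im=cv2.imread("pics/side0.png")[145:255,275:375];b=cv2.resize(im,(455,500),interpolation=cv2.INTER_CUBIC)
cv2.imwrite("pics/crop1.png",cv2.resize(np.hstack([a,b]),(800,398)))
E
```

```text
scene ((309.4067077636719, 203.34849548339844), (46.39423751831055, 75.91679382324219), 79.89630889892578) [75, 41, 59]
 circ 0.195 [0.51569228 0.01316297] 0.10603013616524505
  win 243.5 0.051828815469169016 78.32879786430262
  win 132.5 0.05496504944789016 -76.11394222463542
  win 210.5 0.06418014468917836 -175.30907633406295
side ((321.34564208984375, 180.51422119140625), (45.17826461791992, 62.85697937011719), 91.33039093017578) [66, 58, 67]
 circ 0.195 [0.50794683 0.01812586] 0.09982470119529382
  win 268.0 0.054069062298206266 -170.62460502995825
  win 259.0 0.05437622324316494 -52.1949450530621
  win 222.5 0.05463204797709618 70.6907524274859
[0.51348213 0.01546176 0.18836023]
can [0.54012163 0.41635559 0.19      ] [0.53569285 0.40770293 0.19      ]
spanner [0.33199804 0.2830625  0.        ] [0.36522313 0.44676588 0.        ] hammer [ 0.29326304 -0.4302332   0.        ] [ 0.53953387 -0.39744464  0.        ]
```

View pics/crop1.png

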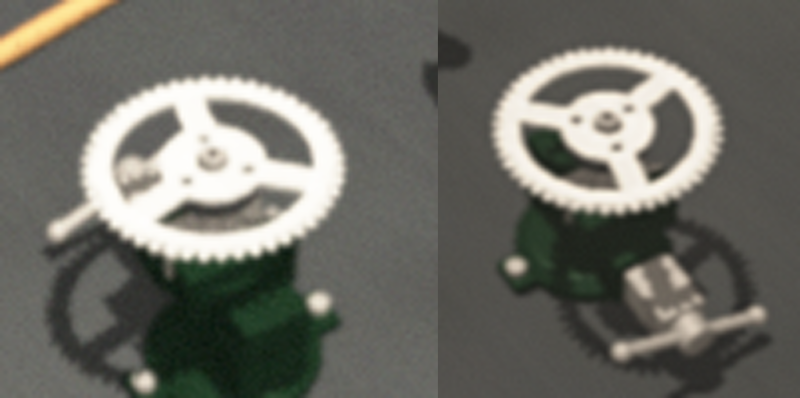

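The side view gives a clean fit: wheel centre at about (0.508, 0.018), arms at about 9°, 129° and −111°. The vice handle spoiled the scene mask. I'll straddle the −111° arm with loose fingers, after a closer look from above with the wrist camera.

```bash
echo '[{"xyz":[-0.31,-0.34,-0.08],"rotvec":[0,0,1.4],"finger_gap":0.088},{"xyz":[-0.31,-0.34,-0.08],"rotvec":[0,0,1.4],"finger_gap":0.088},{"xyz":[-0.31,-0.34,-0.08],"rotvec":[0,0,1.4],"finger_gap":0.088},{"xyz":[-0.31,-0.34,-0.08],"rotvec":[0,0,1.4],"finger_gap":0.088},{"xyz":[-0.31,-0.34,-0.08],"rotvec":[0,0,1.4],"finger_gap":0.088},{"xyz":[-0.31,-0.34,-0.08],"rotvec":[0,0,1.4],"finger_gap":0.088},{"xyz":[-0.31,-0.34,-0.08],"rotvec":[0,0,1.4],"finger_gap":0.088},{"xyz":[-0.31,-0.34,-0.08],"rotvec":[0,0,1.4],"finger_gap":0.088},{"xyz":[-0.31,-0.34,-0.08],"rotvec":[0,0,1.4],"finger_gap":0.088},{"xyz":[-0.31,-0.34,-0.08],"rotvec":[0,0,1.4],"finger_gap":0.088},{"xyz":[-0.31,-0.34,-0.08],"rotvec":[0,0,1.4],"finger_gap":0.088},{"xyz":[-0.31,-0.34,-0.08],"rotvec":[0,0,1.4],"finger_gap":0.088}]' | python3 shift.py
cat >> h.py <<'E'
def togo(P,xang):
    o=ctrl.get_obs();W=Ro.from_quat(o["orientation"]).as_matrix();X=np.array([np.cos(np.radians(xang)),np.sin(np.radians(xang)),0])
    T=np.c_[X,np.cross([0,0,-1],X),[0,0,-1]]
    print("go",(W.T@(np.array(P)-o["position"])).round(4),Ro.from_matrix(W.T@T).as_rotvec().round(4))
E
python3 -c "
from h import *;togo([.509,.017,.36],69)"
```

```text
t: 1.15
position: [0.384, 0.246, 0.3201]
orientation: [0.736, 0.677, 0.001, 0.002]
force: [0.3, 0.3, -0.2]
finger_gap: 0.0883
grasp_force: 0.0
go [-0.218   0.1436 -0.0392] [0.0035 0.0006 0.2839]
```

```bash
echo '[{"xyz":[-0.218,0.144,-0.039],"rotvec":[0,0,0.284],"finger_gap":0.088},{"xyz":[-0.218,0.144,-0.039],"rotvec":[0,0,0.284],"finger_gap":0.088},{"xyz":[-0.218,0.144,-0.039],"rotvec":[0,0,0.284],"finger_gap":0.088},{"xyz":[-0.218,0.144,-0.039],"rotvec":[0,0,0.284],"finger_gap":0.088},{"xyz":[-0.218,0.144,-0.039],"rotvec":[0,0,0.284],"finger_gap":0.088},{"xyz":[-0.218,0.144,-0.039],"rotvec":[0,0,0.284],"finger_gap":0.088},{"xyz":[-0.218,0.144,-0.039],"rotvec":[0,0,0.284],"finger_gap":0.088},{"xyz":[-0.218,0.144,-0.039],"rotvec":[0,0,0.284],"finger_gap":0.088},{"xyz":[-0.218,0.144,-0.039],"rotvec":[0,0,0.284],"finger_gap":0.088}]' | python3 shift.py
python3 - <<'E'
from h import *
o=ctrl.get_obs();im=ctrl.camera("wrist");cv2.imwrite("pics/w1.png",im[:,:,::-1]);print(o["qd"].round(3),o["position"])
E
```

```text
t: 1.9
position: [0.5093, 0.0225, 0.3571]
orientation: [0.822, 0.57, -0.0, -0.001]
force: [-0.7, 0.7, -0.5]
finger_gap: 0.0881
grasp_force: 0.0
[ 0.036 -0.016  0.02   0.004  0.004  0.002] [0.50929382 0.02252962 0.35709418]
```

View pics/w1.png

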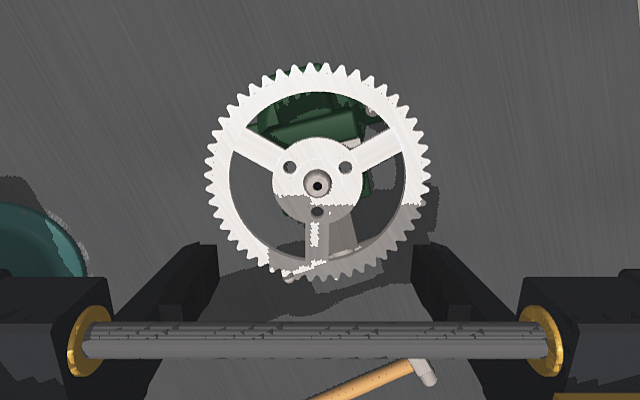

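The wrist view shows the wheel centred near (317,182), with drive holes at (290,168), (345,168) and (317,211). One arm points straight down in the image, and the fingers are well to either side of it.

```bash
python3 - <<'E'
from h import *
o=ctrl.get_obs();C=cam("wrist",o);S=cam("side")
im=cv2.imread("pics/w1.png",0)
hp=[]
for g in((290,168),(345,168),(317,211)):
    x,y=g;c=im[y-10:y+11,x-10:x+11].astype(float);t=(c.min()+np.median(c))/2
    n,l,s,ce=cv2.connectedComponentsWithStats((c<t).astype(np.uint8));k=1+np.argmax(s[1:,4]);hp.append(ce[k]+[x-10,y-10])
hp=np.array(hp);print(hp)
ims=cv2.imread("pics/side0.png")[:,:,::-1].copy();_,h,_=wheel(ims,(283,150,360,208));e=cv2.fitEllipse(h)
rs=[ray(C,hp.mean(0)),ray(S,e[0])];P=tri(rs);print("tri",P,[np.linalg.norm(np.cross(d,P-c)) for c,d in rs])
for z in(.192,.198):
    q=np.array([plane(C,p,z) for p in hp]);c=q.mean(0)
    print(z,c,[(round(np.linalg.norm(v)*1e3,1),round(np.degrees(np.arctan2(v[1],v[0])),1)) for v in (q-c)[:,:2]])
c=plane(C,hp.mean(0),.196)
a=np.radians(-111)
E
```

```text
[[289.16666667 166.65079365]
 [345.         167.02380952]
 [316.69473684 211.27368421]]
tri [0.50682311 0.0165026  0.19136402] [np.float64(8.601657344118033e-05), np.float64(8.601657344124227e-05)]
0.192 [0.50682302 0.01627955 0.192     ] [(np.float64(28.4), np.float64(129.6)), (np.float64(28.4), np.float64(8.6)), (np.float64(28.0), np.float64(-110.9))]
0.198 [0.50739138 0.01788436 0.198     ] [(np.float64(27.8), np.float64(129.6)), (np.float64(27.8), np.float64(8.6)), (np.float64(27.4), np.float64(-110.9))]
```

```bash
python3 -c "
from h import *;togo([.4866,-.0362,.225],69)"
```

```text
go [-6.36e-02  1.00e-04  1.32e-01] [-0.0019 -0.0004  0.0098]
```

```bash
echo '[{"xyz":[-0.0636,0,0.132],"rotvec":[0,0,0.01],"finger_gap":0.028},{"xyz":[-0.0636,0,0.132],"rotvec":[0,0,0.01],"finger_gap":0.028},{"xyz":[-0.0636,0,0.132],"rotvec":[0,0,0.01],"finger_gap":0.028},{"xyz":[-0.0636,0,0.132],"rotvec":[0,0,0.01],"finger_gap":0.028},{"xyz":[-0.0636,0,0.132],"rotvec":[0,0,0.01],"finger_gap":0.028},{"xyz":[-0.0636,0,0.132],"rotvec":[0,0,0.01],"finger_gap":0.028},{"xyz":[-0.0636,0,0.132],"rotvec":[0,0,0.01],"finger_gap":0.028},{"xyz":[-0.0636,0,0.132],"rotvec":[0,0,0.01],"finger_gap":0.028}]' | python3 shift.py
python3 - <<'E'
from h import *
togo([.4866,-.0362,.176],69)
im=ctrl.camera("wrist");cv2.imwrite("pics/w2.png",im[:,:,::-1]);togo([.4866,-.0362,.176],69)
E
```

```text
t: 2.62
position: [0.489, -0.0362, 0.2283]
orientation: [0.824, 0.567, 0.002, 0.001]
force: [-0.5, -0.5, 0.5]
finger_gap: 0.0369
grasp_force: 0.0
go [-0.001  -0.0024  0.0523] [ 0.0042 -0.0015  0.0013]
go [-0.0008 -0.0025  0.0523] [ 0.0042 -0.0014  0.001 ]
```

View pics/w2.png

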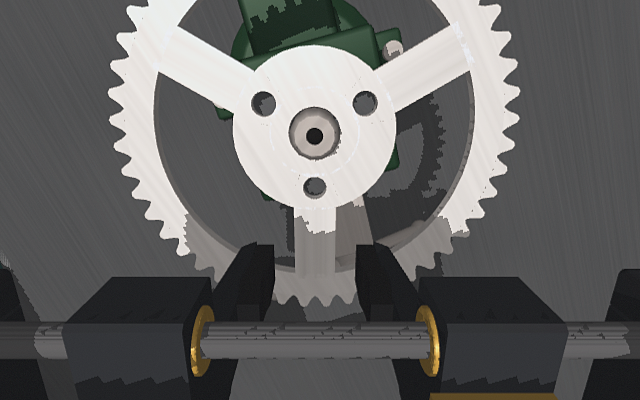

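The arm runs down column 315 and the finger inner edges are at about 273 and 357, so they already straddle it. The drive holes are at (263,104), (365,103) and (314,187). I'll recompute the centre from this second view.

```bash
python3 - <<'E'
from h import *
o=ctrl.get_obs();C=cam("wrist",o);im=cv2.imread("pics/w2.png",0)
hp=[]
for x,y in((263,104),(365,103),(314,187)):
    c=im[y-20:y+21,x-20:x+21].astype(float);t=(c.min()+np.median(c))/2
    n,l,s,ce=cv2.connectedComponentsWithStats((c<t).astype(np.uint8));k=l[20,20] or 1+np.argmax(s[1:,4]);hp.append(ce[k]+[x-20,y-20])
hp=np.array(hp);print(hp,o["finger_gap"])
for z in(.192,.198):
    q=np.array([plane(C,p,z) for p in hp]);c=q.mean(0)
    print(z,c,[(round(np.linalg.norm(v)*1e3,1),round(np.degrees(np.arctan2(v[1],v[0])),1)) for v in (q-c)[:,:2]])
u=np.array([np.cos(np.radians(-111)),np.sin(np.radians(-111))])
v=o["position"][:2]-plane(C,hp.mean(0),.198)[:2];print("TCP rad/tan",v@u,v@[-u[1],u[0]])
E
```

```text
[[263.1625     103.35      ]
 [364.57861635 102.84486373]
 [314.04972376 187.09944751]] 0.032495521204288405
0.192 [0.50737143 0.0156593  0.192     ] [(np.float64(28.7), np.float64(129.3)), (np.float64(28.7), np.float64(9.2)), (np.float64(28.7), np.float64(-110.9))]
0.198 [0.50765849 0.01644802 0.198     ] [(np.float64(27.7), np.float64(129.3)), (np.float64(27.8), np.float64(9.2)), (np.float64(27.7), np.float64(-110.9))]
TCP rad/tan 0.05663574146067662 0.0014875533900304341
```

```bash
echo '[{"xyz":[0,-0.0015,0],"finger_gap":0.029},{"xyz":[0,-0.0015,0.01],"finger_gap":0.029},{"xyz":[0,-0.0015,0.02],"finger_gap":0.029},{"xyz":[0,-0.0015,0.03],"finger_gap":0.029},{"xyz":[0,-0.0015,0.035],"finger_gap":0.029},{"xyz":[0,-0.0015,0.035],"finger_gap":0.029}]' | python3 shift.py
echo '[{"xyz":[0,0,0.008],"finger_gap":0.029},{"xyz":[0,0,0.0165],"finger_gap":0.029},{"xyz":[0,0,0.0165],"finger_gap":0.029}]' | python3 shift.py
```

```text
t: 3.17
position: [0.4843, -0.0366, 0.1882]
orientation: [0.824, 0.566, -0.002, -0.001]
force: [0.0, 0.4, 0.2]
finger_gap: 0.0287
grasp_force: 0.0
t: 3.42
position: [0.4845, -0.0366, 0.1721]
orientation: [0.824, 0.566, -0.001, -0.001]
force: [-1.0, 0.2, -0.7]
finger_gap: 0.029
grasp_force: 0.0
```

```bash
echo '[{"xyz":[0,0.0015,0],"rotvec":[0,0,-0.0262],"finger_gap":0.029},{"xyz":[0.0001,0.003,0],"rotvec":[0,0,-0.0524],"finger_gap":0.029},{"xyz":[0.0002,0.0045,0],"rotvec":[0,0,-0.0785],"finger_gap":0.029},{"xyz":[0.0003,0.0061,0],"rotvec":[0,0,-0.1047],"finger_gap":0.029},{"xyz":[0.0005,0.0076,0],"rotvec":[0,0,-0.1309],"finger_gap":0.029},{"xyz":[0.0007,0.0091,0],"rotvec":[0,0,-0.1571],"finger_gap":0.029},{"xyz":[0.001,0.0106,0],"rotvec":[0,0,-0.1833],"finger_gap":0.029},{"xyz":[0.0013,0.0121,0],"rotvec":[0,0,-0.2094],"finger_gap":0.029},{"xyz":[0.0016,0.0135,0],"rotvec":[0,0,-0.2356],"finger_gap":0.029},{"xyz":[0.002,0.015,0],"rotvec":[0,0,-0.2618],"finger_gap":0.029},{"xyz":[0.0024,0.0165,0],"rotvec":[0,0,-0.288],"finger_gap":0.029},{"xyz":[0.0028,0.0179,0],"rotvec":[0,0,-0.314],"finger_gap":0.029}]' | python3 shift.py
cat > st.py <<'E'
from h import *
o=ctrl.get_obs();W=Ro.from_quat(o["orientation"]).as_matrix();v=o["position"][:2]-[.5077,.0165]
print("r",np.hypot(*v).round(4),"ang",np.degrees(np.arctan2(v[1],v[0])).round(1),"x-180",(np.degrees(np.arctan2(W[1,0],W[0,0]))-180).round(1),"Ftool",(W.T@o["force"]).round(1),"T",o["torque"].round(2),"z",o["position"][2].round(4))
E
python3 st.py
```

```text
t: 4.42
position: [0.5034, -0.0405, 0.1741]
orientation: [0.725, 0.689, -0.0, -0.0]
force: [-0.5, -0.4, -0.7]
finger_gap: 0.0289
grasp_force: 0.2
r 0.0572 ang -94.4 x-180 -93.0 Ftool [-0.4 -0.5  0.7] T [-0.07  0.14 -0.02] z 0.1741
```

```bash
echo '[{"xyz":[0,0.001,0],"rotvec":[0,0,-0.0175],"finger_gap":0.029},{"xyz":[0,0.002,0],"rotvec":[0,0,-0.035],"finger_gap":0.029},{"xyz":[0.0001,0.003,0],"rotvec":[0,0,-0.0524],"finger_gap":0.029},{"xyz":[0.0001,0.004,0],"rotvec":[0,0,-0.07],"finger_gap":0.029},{"xyz":[0.0002,0.0051,0],"rotvec":[0,0,-0.0873],"finger_gap":0.029},{"xyz":[0.0003,0.0061,0],"rotvec":[0,0,-0.105],"finger_gap":0.029}]' | python3 shift.py; python3 st.py
```

```text
t: 4.92
position: [0.5097, -0.0406, 0.1742]
orientation: [0.688, 0.726, -0.0, 0.0]
force: [-0.8, 0.4, 0.5]
finger_gap: 0.0291
grasp_force: 0.2
r 0.0571 ang -88.0 x-180 -86.9 Ftool [ 0.5 -0.8 -0.5] T [-0.1   0.14  0.04] z 0.1742
```

```bash
python3 - <<'E'
from h import *
im=ctrl.camera("wrist");cv2.imwrite("pics/w3.png",im[:,:,::-1])
E
```

```text
(no output)
```

View pics/w3.png

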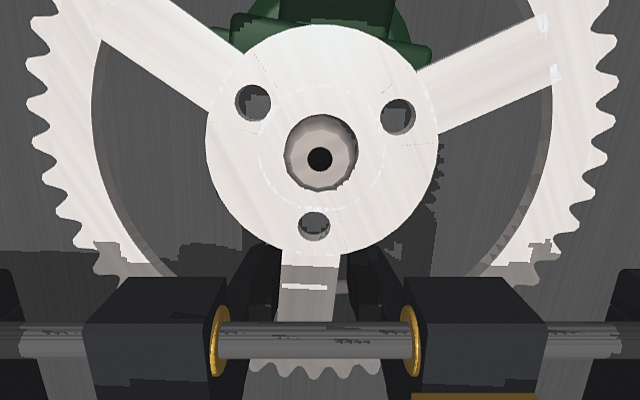

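The wheel is following the fingers. Its holes are at (253,103), (398,117) and (313,226), and the arm sits between the fingers. I'll keep going in small steps.

```bash
echo '[{"xyz":[0,0.001,0],"rotvec":[0,0,-0.0175],"finger_gap":0.029},{"xyz":[0,0.002,0],"rotvec":[0,0,-0.035],"finger_gap":0.029},{"xyz":[0.0001,0.003,0],"rotvec":[0,0,-0.0524],"finger_gap":0.029},{"xyz":[0.0001,0.004,0],"rotvec":[0,0,-0.07],"finger_gap":0.029},{"xyz":[0.0002,0.0051,0],"rotvec":[0,0,-0.0873],"finger_gap":0.029},{"xyz":[0.0003,0.0061,0],"rotvec":[0,0,-0.105],"finger_gap":0.029}]' | python3 shift.py; python3 st.py
```

```text
t: 5.47
position: [0.5158, -0.04, 0.1742]
orientation: [0.649, 0.761, -0.0, 0.0]
force: [0.5, -0.1, -0.4]
finger_gap: 0.0291
grasp_force: 0.3
r 0.057 ang -81.8 x-180 -80.9 Ftool [-0.1  0.5  0.4] T [-0.12  0.17 -0.03] z 0.1742
```

```bash
echo '[{"xyz":[0,0.001,0],"rotvec":[0,0,-0.0175],"finger_gap":0.029},{"xyz":[0,0.002,0],"rotvec":[0,0,-0.035],"finger_gap":0.029},{"xyz":[0.0001,0.003,0],"rotvec":[0,0,-0.0524],"finger_gap":0.029},{"xyz":[0.0001,0.004,0],"rotvec":[0,0,-0.07],"finger_gap":0.029},{"xyz":[0.0002,0.0051,0],"rotvec":[0,0,-0.0873],"finger_gap":0.029},{"xyz":[0.0003,0.0061,0],"rotvec":[0,0,-0.105],"finger_gap":0.029}]' | python3 shift.py; python3 st.py
```

```text
t: 5.97
position: [0.5218, -0.0387, 0.1742]
orientation: [0.608, 0.794, -0.0, 0.0]
force: [-0.5, -0.4, 0.3]
finger_gap: 0.0288
grasp_force: 0.3
r 0.057 ang -75.7 x-180 -74.9 Ftool [-0.3 -0.6 -0.3] T [-0.14  0.12  0.02] z 0.1742
```

```bash
echo '[{"xyz":[0,0.001,0],"rotvec":[0,0,-0.0175],"finger_gap":0.029},{"xyz":[0,0.002,0],"rotvec":[0,0,-0.035],"finger_gap":0.029},{"xyz":[0.0001,0.003,0],"rotvec":[0,0,-0.0524],"finger_gap":0.029},{"xyz":[0.0001,0.004,0],"rotvec":[0,0,-0.07],"finger_gap":0.029},{"xyz":[0.0002,0.0051,0],"rotvec":[0,0,-0.0873],"finger_gap":0.029},{"xyz":[0.0003,0.0061,0],"rotvec":[0,0,-0.105],"finger_gap":0.029}]' | python3 shift.py; python3 st.py
```

```text
t: 6.47
position: [0.5276, -0.0368, 0.1742]
orientation: [0.565, 0.825, 0.0, 0.0]
force: [0.5, -0.5, 0.2]
finger_gap: 0.0294
grasp_force: 0.3
r 0.0569 ang -69.5 x-180 -68.9 Ftool [-0.7  0.3 -0.2] T [-0.13  0.11  0.04] z 0.1742
```

```bash
echo '[{"xyz":[0,0.001,0],"rotvec":[0,0,-0.0175],"finger_gap":0.029},{"xyz":[0,0.002,0],"rotvec":[0,0,-0.035],"finger_gap":0.029},{"xyz":[0.0001,0.003,0],"rotvec":[0,0,-0.0524],"finger_gap":0.029},{"xyz":[0.0001,0.004,0],"rotvec":[0,0,-0.07],"finger_gap":0.029},{"xyz":[0.0002,0.0051,0],"rotvec":[0,0,-0.0873],"finger_gap":0.029},{"xyz":[0.0003,0.0061,0],"rotvec":[0,0,-0.105],"finger_gap":0.029}]' | python3 shift.py; python3 st.py
```

```text
t: 6.97
position: [0.5333, -0.0342, 0.1743]
orientation: [0.521, 0.853, 0.0, 0.0]
force: [-0.6, -0.6, -0.6]
finger_gap: 0.0287
grasp_force: 0.0
r 0.0568 ang -63.2 x-180 -62.9 Ftool [-0.3 -0.8  0.6] T [-0.05 -0.01  0.03] z 0.1743
```

The side load has vanished: grasp force is 0 and torque is near 0. It may have dropped, so I'll look.

```bash
python3 - <<'E'
from h import *
im=ctrl.camera("wrist");cv2.imwrite("pics/w4.png",im[:,:,::-1])
E
```

```text
(no output)
```

View pics/w4.png

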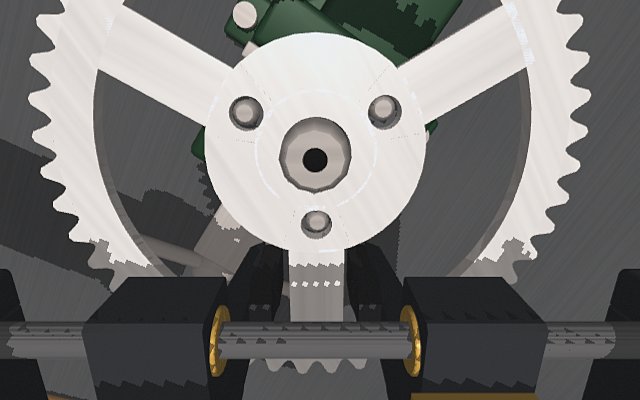

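The wheel has dropped: a pin shows in each hole at (246,112), (384,111) and (316,222). The hub is now about 221 px wide against 232 px before, which is 7 mm lower. I'll withdraw straight up.

```bash
echo '[{"xyz":[0,0,-0.003],"finger_gap":0.029},{"xyz":[0,0,-0.007],"finger_gap":0.029},{"xyz":[0,0,-0.012],"finger_gap":0.029},{"xyz":[0,0,-0.018],"finger_gap":0.029}]' | python3 shift.py; python3 st.py; echo '[{"xyz":[0,0,-0.02],"finger_gap":0.029},{"xyz":[0,0,-0.05],"finger_gap":0.029},{"xyz":[0,0,-0.09],"finger_gap":0.029},{"xyz":[0,0,-0.13],"finger_gap":0.029},{"xyz":[0,0,-0.16],"finger_gap":0.029},{"xyz":[0,0,-0.16],"finger_gap":0.029},{"xyz":[0,0,-0.16],"finger_gap":0.029},{"xyz":[0,0,-0.16],"finger_gap":0.029}]' | python3 shift.py; python3 st.py
python3 - <<'E'
from h import *
o=ctrl.get_obs();w=ctrl.camera("wrist");s=ctrl.camera("side")
b=cv2.resize(s[145:255,275:375],(364,400),interpolation=cv2.INTER_CUBIC)
cv2.imwrite("pics/end.png",np.hstack([w[:,100:536],b])[:,:,::-1]);cv2.imwrite("pics/wend.png",w[:,:,::-1])
S=cam("side");_,h,_=wheel(s.copy(),(283,150,360,210));e=cv2.fitEllipse(h)
s0=cv2.imread("pics/side0.png")[:,:,::-1].copy();_,h,_=wheel(s0,(283,150,360,208));e0=cv2.fitEllipse(h);print(e0,e)
np.save("o.npy",np.r_[o["position"],o["orientation"]])
E
```

```text
t: 7.35
position: [0.533, -0.0343, 0.1927]
orientation: [0.522, 0.853, -0.0, -0.0]
force: [-0.6, -0.8, 0.0]
finger_gap: 0.0287
grasp_force: 0.0
r 0.0568 ang -63.5 x-180 -63.0 Ftool [-0.4 -0.9 -0. ] T [-0.03  0.07  0.  ] z 0.1927
t: 8.02
position: [0.5328, -0.0343, 0.3522]
orientation: [0.522, 0.853, 0.0, 0.0]
force: [-0.5, -0.3, -0.1]
finger_gap: 0.0292
grasp_force: 0.0
r 0.0567 ang -63.7 x-180 -63.0 Ftool [-0.  -0.6  0.1] T [-0.05  0.01  0.03] z 0.3522
((321.34564208984375, 180.51422119140625), (45.17826461791992, 62.85697937011719), 91.33039093017578) ((321.2810974121094, 182.01234436035156), (45.44054412841797, 62.60869216918945), 90.79236602783203)
```

View pics/end.png

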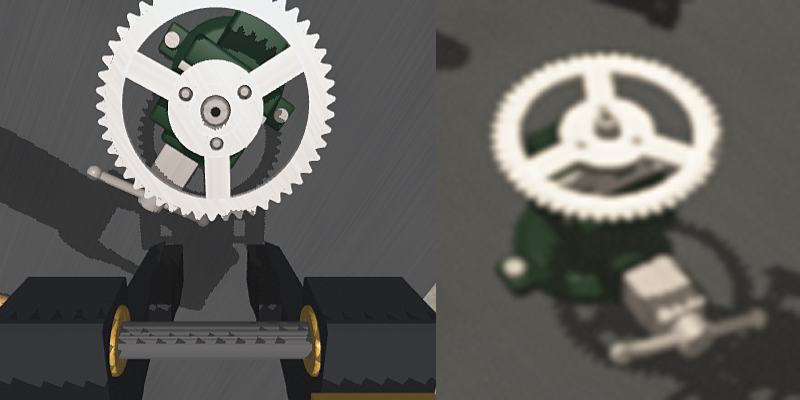

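The wheel is level, with pins in all three holes at (186,93), (245,91) and (217,143). In the side view it sits 1.5 px lower than at the start, which matches a 7 mm drop. The gripper is clear, so I'm handing in.

```bash
python3 -c "
from plant import ctrl;print(ctrl.sign_off())"
```

```text
the job is handed in; nothing more can be done
None
```

The chainwheel turned about 40–48°, dropped over all three drive pins and lies flush on the flange; the gripper is clear of it, the other tools were not touched, and the job was handed in at about 8 s.

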